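# Rock the stopper out of the extraction port

### The arm

A 7-joint arm with a two-finger parallel gripper is mounted at the origin on the work surface. World frame = base frame: x ahead of the robot, y to its left, z up, the work surface at z = 0. Lengths are in m, angles in degrees, forces in N, time in s.
With the tool pointing down it reaches from about 0.425 to 0.875 m from the base axis. Payload 4.7 kg.
Tool frame: the origin (TCP) lies at the very end of the fingers, on their centre line; the grasp point (between the pads) lies env.grip_point_offset behind it (env.grip_point_offset is the distance from the TCP to the grasp point, in m); z points along the fingers, y is the direction in which the jaws open and shut (so a half turn about z gives the same grasp; the last joint's range is limited). The gripper opens to 87 mm and grips with 3 to 60 N. Pads are 19 mm wide; open, the fingers measure 117 mm over their backs; the gripper's body (75 mm by 190 mm) begins 51 mm behind the grasp point.
Start: joints at [71.797, 18.392, -4.016, 83.108, 1.295, 78.541, -3.26], TCP at [0.212, -0.615, 0.223] pointing down, gripper open.
Joint ranges: [-163.93, 163.93], [-17.29, 119.83], [-79.2, 71.16], [3.27, 140.29], [-89.18, 269.18], [5.43, 117.66], [-154.24, 154.24]. Speed limits (degrees/s): [147.25, 147.25, 180, 180, 180, 180, 180].

### API

Orientations are given as [roll, pitch, yaw] about the fixed x, y, z axes, in that order (R = Rz(yaw) Ry(pitch) Rx(roll)).
In Python, from cell import env gives the robot as it stands.
- The arm moves only by the tool send_rows, never from a script. Its argument "plan" is a list of rows, each a list of 7 numbers: the finger opening in mm, from 0 to 87, then the shift along the tool's x, y, z in mm, then the turn, a rotation vector about the tool's x, y, z in rad. A call has 1 to 12 rows; each row shifts and turns the commanded pose from where the row before left it, along the tool's axes as they then stand; what a row does not reach is not made up. A row lasts 1/10 s, in which the tool goes at most 50 mm and 8.59 degrees, less where a joint would pass 70% of its speed; a pose out of reach is approached as far as the arm can. A call is refused whole if a number of a shift passes 50 or a number of a turn 0.15, either way. A call with a gripper value outside its range is refused whole. The fingers move at their own pace and stop on an object; "grip_force" is the grip in N (left out, the last holds). Time passes only in rows, so rows that do not move let the fingers close. It gives the time, the measured TCP pose, the force and the opening at its end, in the units of the state.
- env.get_obs(): the state, without advancing time (a new reading comes with each control period).
- env.read_camera(name): name is "side" or "top"; returns the picture (420x560x3 uint8, red, green, blue); there is no depth.
- env.get_calibration(name): a dict with "fx", "fy", "cx", "cy" (pixels), "extrinsics" (4x4, takes a point from camera to world coordinates). Camera axes: x right, y down, z forward; pixel columns grow to the right and rows downward; lengths in m; the calibration is good to about 2 mm. A picture is of the moment at which its call begins. get_calibration takes no time and is no camera call.
- env.sign_off(): hands the job in, once; it reports no verdict.
Trained networks look in the newest picture that a camera, given by its name, has taken for a name from the list of things; names that differ only in an ending like _2 or _b are one class to them, and where a whole thing is asked for, a point or a joint stands for the part that bears it (a point fixed in the world has none). Each returns a list of dicts, best first, with "confidence" (0 to 1); they miss things now and then, are a little off and sometimes report something else, mostly with a low value. They report only what shows in the picture. A call takes as long as a camera call.
- env.regions_of(camera, query): "region" (420x560 bool, what is visible of it) and "rect" ([left, top, right, bottom] in pixels, round what is visible of it).
The state is a dict: "time_s": time; "qpos": joint angles; "joint_velocities": joint speeds; "effort": joint torques, N m; "tool_pos": TCP position; "tool_rot": TCP orientation; "force": force on the tool from outside, world axes, zero at the start; "wrist_torque": the same for the moment, N m; "grip_width": finger opening in m.
Only numpy, scipy, OpenCV 4.12 (cv2) and the standard library are available. Lean on these libraries where they do the work, as an engineer would, in place of code of your own. Each camera call takes 0.05 s, during which the arm holds its last target. There are 200 camera calls.

### The job

Unplug the extraction manifold's port that is closed by the stopper with the tall flat tab: it is a tight press fit, so work it up and out by rocking it about ten degrees along its tab, first towards the robot and then away from it, while it is still in the port. Then leave it in the shallow metal tray. Leave the other stopper, the one with the low round knob, in its port.

Things in the scene. Friction and masses are not known exactly. Their poses are not given: they have to be found in the camera images.
- tab_bung: Stopper to pull: dark grey rubber, 69 mm tall, 40 to 85 g. Origin: bottom of its foot, z up. Shank 24 (x) by 22 (y) mm, 30 tall, its lower end a half round (radius 12, axis along y); flange 38 x 30 mm at z 30 to 35; flat tab 32 wide (x), 14 thick (y) at z 35 to 69: pinch across the 14. x as the manifold's, away from robot within 20 deg. It rocks about y, the tab's top going to -x or +x.
- tab_bung_mid (a point): Point on the tabbed stopper's centre line, 35 mm above its origin (top of the flange). Two sprung lips in the port squeeze the shank's y faces: a straight pull takes about 11 to 18 N, less while rocking. Rocked, it rolls about a point 12 mm above its origin; the port has room for over 12 degrees either way. Firmly pinched it leans only as the gripper leans.
- knob_bung: The other stopper, to be left in its port: same dark grey rubber, shank and flange, but with a low round knob 22 mm across, at z 35 to 51 mm. Origin: bottom of its foot, z up.
- manifold: Fixed bare aluminium block, 170 (x) by 80 (y) by 50 mm tall, a 22 mm spigot on its +y side. Origin: centre of underside, z up; x points away from the robot within 20 degrees. Two oblong ports in its top at x = -42 and +42 mm, y = 0, each 36 (x) by 26 mm, 24 deep. Seated stoppers have its yaw and their origin at z = 26 mm; flange underside 6 mm above the block. Which stopper is in which port varies.
- tray: Fixed shallow open tray of bare metal, 160 mm (x) by 130 mm (y), 30 mm tall, walls and floor 4 mm thick. Origin at the centre of its underside, z up. The stopper may stand, lie or lean in it.

How it is judged (in metres and radians):
On the way, in this order (a step that is already met when the one before it is completed fails the run):
1. the tabbed stopper, still in its port, is rocked at least 5 degrees towards the robot (z of tab_bung in the frame of manifold below 0.043 m and angle between tab_bung's own x axis and vertical below 1.4835 rad), for 0.05 s.
2. then, still in its port, it is rocked at least 5 degrees away from the robot (z of tab_bung in the frame of manifold below 0.043 m and angle between tab_bung's own x axis and vertical above 1.6581 rad), for 0.05 s.
3. its foot comes up clear of the port (z of tab_bung in the frame of manifold above 0.053 m), for 0.05 s.
At the end, for the whole second after the job is handed in: The tabbed stopper lies, leans or stands at rest in the tray (its middle inside the tray's walls and less than 45 mm above the tray's underside); the knobbed stopper is still in its port, within 10 mm and 15 degrees of how it was (x of tab_bung_mid in the frame of tray between -0.076 and 0.076 m and y of tab_bung_mid in the frame of tray between -0.061 and 0.061 m and z of tab_bung_mid in the frame of tray below 0.045 m and linear speed of tab_bung below 0.03 m/s and distance of knob_bung from where it was at the start of the episode below 0.01 m and angle between knob_bung's own z axis and vertical below 0.26 rad); the robot touches nothing.
It fails at once if the knobbed stopper is pulled or knocked more than 10 mm, or tipped more than 15 degrees (not (distance of knob_bung from where it was at the start of the episode below 0.01 m) or not (angle between knob_bung's own z axis and vertical below 0.26 rad)).
It also fails if it takes over 45 s, if anything falls off the work surface, if the arm or the gripper's body presses on something with over 40 N, if the wrist force passes 120 N, or if a joint passes its speed limit or range.

## Working session

There is one attempt and no reset: what is moved stays moved. The work goes in short steps, Python scripts to look and compute and a tool call to move; the robot and the scene stay as the last step left them, time stands still between calls to the robot, and variables do not carry over. Pictures are saved under pics/ and viewed, about 8 in all and at most 12, crops included, and the job is handed in when it is done.

Besides the shell and the picture viewer there is one more tool, called after "Emit:" as name(argument=value, ...), one argument or row to a line, values as JSON. send_rows: Moves the arm, as the interface text tells. Its arguments: {"type":"object","properties":{"plan":{"type":"array"},"grip_force":{"type":"number"}},"required":["plan"]}

```bash
mkdir -p pics; ls
python3 - <<'E'
from cell import env
import cv2, numpy as np
o=env.get_obs(); print({k:np.round(v,3) for k,v in o.items()}, env.grip_point_offset)
for c in("top","side"):
    im=env.read_camera(c); cv2.imwrite(f"pics/{c}0.png",im[:,:,::-1])
    k=env.get_calibration(c); print(c,k["fx"],k["fy"],k["cx"],k["cy"]); print(np.round(k["extrinsics"],4))
    for q in("tab_bung","knob_bung","manifold","tray"):
        for r in env.regions_of(c,q)[:2]:
            m=r["region"]; ys,xs=np.nonzero(m); print(q,round(r["confidence"],2),np.round(r["rect"],1),m.sum(),xs.mean().round(1),ys.mean().round(1), np.round(cv2.minAreaRect(np.c_[xs,ys].astype(np.float32))[1:][0],1), cv2.minAreaRect(np.c_[xs,ys].astype(np.float32))[2])
E
```

```text
pics
{'time_s': np.float64(0.0), 'qpos': array([71.799, 18.438, -4.016, 83.177,  1.294, 78.539, -3.261]), 'joint_velocities': array([-0.08 , -0.029,  0.059, -0.015, -0.03 ,  0.073, -0.025]), 'effort': array([-0.0000e+00, -4.9129e+01, -4.0400e-01, -3.1254e+01, -6.4000e-02,
        4.4000e-02,  0.0000e+00]), 'tool_pos': array([ 0.211, -0.614,  0.221]), 'tool_rot': array([-1.79891e+02,  5.00000e-03,  1.90100e+01]), 'force': array([-1.013,  0.788,  0.233]), 'wrist_torque': array([ 0.011, -0.029,  0.025]), 'grip_width': np.float64(0.087)} 0.0187
top 512.5251233033406 512.5251233033406 270.50022190419077 209.11543757524973
[[-0.0295 -0.994   0.1058  0.4684]
 [-0.9996  0.0299  0.0017 -0.0499]
 [-0.0049 -0.1057 -0.9944  1.0009]
 [ 0.      0.      0.      1.    ]]
tab_bung 0.6 [169.2 236.7 188.5 260.7] 349 178.4 248.6 [21.2 16.9] 74.05460357666016
knob_bung 0.9 [158.1 193.6 175.2 216. ] 331 166.4 204.9 [20.5 16.3] 74.05460357666016
tray 0.76 [326.4 194.6 410.3 285.1] 5980 365.3 238.1 [85.8 72.1] 81.8698959350586
side 407.5707164139111 407.5707164139111 282.87535913074447 205.01000349905794
[[ 0.818  -0.2944  0.4942  0.2374]
 [-0.5752 -0.4169  0.7038 -0.4998]
 [-0.0012 -0.86   -0.5103  0.4097]
 [ 0.      0.      0.      1.    ]]
tab_bung 0.67 [194.7 167.5 219.  195. ] 483 204.1 180.1 [27.3 21.9] 72.6459732055664
knob_bung 0.49 [228.2 157.9 246.3 179.5] 234 236.9 169.0 [16.6 17.2] 51.34019470214844
knob_bung 0.45 [255.9 258.8 414.2 393.7] 11821 334.2 322.1 [109.9 131.5] 48.96465301513672
manifold 0.91 [172.8 165.2 270.7 228.4] 3397 220.8 196.7 [48.1 99.4] 65.55604553222656
tray 0.98 [255.7 262.2 412.3 391.4] 11892 334.2 322.2 [111.4 130.9] 48.532291412353516
tray 0.31 [193.6 162.5 219.2 195.6] 574 204.1 180.1 [28.8 25.6] 68.19859313964844
```

View pics/top0.png

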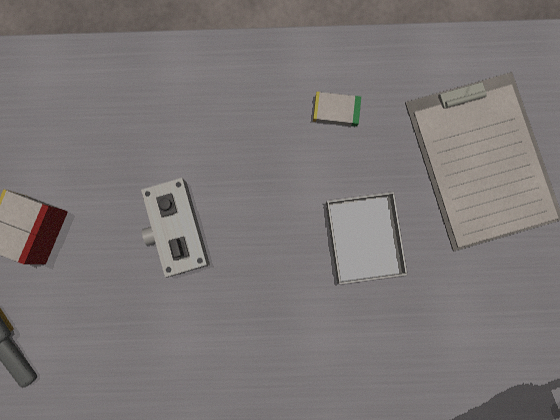

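View pics/side0.png

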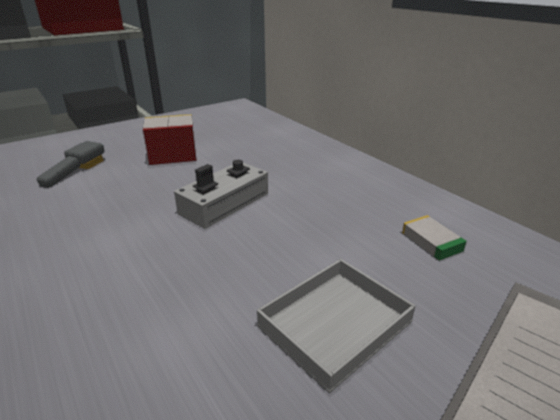

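```bash
cat > h.py <<'E'
from cell import env
import cv2, numpy as np
def bp(c,u,v,z):
    k=env.get_calibration(c);E=k["extrinsics"]
    d=E[:3,:3]@np.array([(u-k["cx"])/k["fx"],(v-k["cy"])/k["fy"],1]);o=E[:3,3]
    return o+d*(z-o[2])/d[2]
def pj(c,P):
    k=env.get_calibration(c);E=k["extrinsics"];p=(np.asarray(P)-E[:3,3])@E[:3,:3]
    return np.c_[k["fx"]*p[:,0]/p[:,2]+k["cx"],k["fy"]*p[:,1]/p[:,2]+k["cy"]]
def rect(o,yaw,cx,cy,lx,ly,z):
    a=np.radians(yaw);R=np.array([[np.cos(a),-np.sin(a)],[np.sin(a),np.cos(a)]])
    q=np.array([[1,1],[1,-1],[-1,-1],[-1,1]])*[lx/2,ly/2]+[cx,cy]
    return np.c_[q@R.T+o,np.full(4,z)]
E
python3 - <<'E'
from h import *
def fit(poly,thr,z):
    g=cv2.cvtColor(cv2.imread("pics/top0.png"),cv2.COLOR_BGR2GRAY)
    return g
g=fit(0,0,0)
print(g[228,130:220])
x0,x1,y0,y1=130,220,170,285
m=(g[y0:y1,x0:x1]>150).astype(np.uint8)
m=cv2.morphologyEx(m,cv2.MORPH_OPEN,np.ones((13,13)))
c=max(cv2.findContours(m,0,1)[0],key=cv2.contourArea)
b=cv2.boxPoints(cv2.minAreaRect(c+np.array([x0,y0])))
W=np.array([bp("top",u,v,.05) for u,v in b]);print(b,W.round(4)); print(np.linalg.norm(np.diff(W,axis=0),axis=1))
o=W.mean(0)[:2]
e=[W[1]-W[0],W[2]-W[1]];e=max(e,key=np.linalg.norm);e*=np.sign(e[0]);yaw=np.degrees(np.arctan2(e[1],e[0]));print(o,yaw)
# tray: network mask
env.read_camera("top")
t=env.regions_of("top","tray")[0]["region"]
ys,xs=np.nonzero(t);bt=cv2.boxPoints(cv2.minAreaRect(np.c_[xs,ys].astype(np.float32)))
T=np.array([bp("top",u,v,.03) for u,v in bt]);print(T.round(3),T.mean(0))
for n,z in(("tab_bung",.07),("knob_bung",.065)):
    r=env.regions_of("top",n)[0]["rect"];print(n,bp("top",(r[0]+r[2])/2,(r[1]+r[3])/2,z))
ims=[]
for cam,box in(("top",(130,170,220,290)),("side",(160,145,280,240))):
    s=4.5;im=cv2.imread(f"pics/{cam}0.png");a,bb,cc,d=box
    im=cv2.resize(im[bb:d,a:cc],None,fx=s,fy=s,interpolation=cv2.INTER_CUBIC)
    for R,col in((rect(o,yaw,0,0,.17,.08,.05),(0,255,0)),(rect(o,yaw,-.042,0,.038,.030,.061),(0,0,255)),(rect(o,yaw,-.042,0,.032,.014,.095),(255,0,255)),(rect(o,yaw,.042,0,.038,.03,.061),(255,255,0))):
        cv2.polylines(im,[(((pj(cam,R)-[a,bb]+.5)*s)).astype(np.int32)],True,col,1)
    ims.append(im[:520])
h=max(i.shape[0] for i in ims)
o=np.hstack([cv2.copyMakeBorder(i,0,h-i.shape[0],0,0,0) for i in ims]);o=o[:600,:];o=cv2.resize(o,None,fx=min(1,800/o.shape[1]),fy=min(1,800/o.shape[1]));cv2.imwrite("pics/ov1.png",o);print(o.shape)
E
```

```text
[123 122 122 121 119 122 123 122 122 120 126 123 111 112  98  99  95  96
 105 111 111 134 156 157 155 157 160 162 159 158 159 162 152 155 156 158
 154 158 161 160 161 162 160 159 159 155 159 158 157 159 158 156 157 157
 161 159 160 163 161 162 159 160 158 161 162 166 108  53  68  69 110 110
 103 121 118 121 119 121 121 122 116 118 120 118 116 119 121 120 118 120]
[[153. 212.]
 [193. 212.]
 [193. 236.]
 [153. 236.]] [[0.5707 0.1711 0.05  ]
 [0.5685 0.0965 0.05  ]
 [0.5237 0.0971 0.05  ]
 [0.5259 0.1714 0.05  ]]
[0.07472505 0.04479259 0.07435452]
[0.54721087 0.13401088] 88.27917664001454
[[ 0.584 -0.151  0.03 ]
 [ 0.6   -0.288  0.03 ]
 [ 0.439 -0.302  0.03 ]
 [ 0.424 -0.168  0.03 ]] [ 0.51174033 -0.22744874  0.03      ]
tab_bung [0.50178146 0.12501244 0.07      ]
knob_bung [0.58424785 0.14151607 0.065     ]
(440, 800, 3)
```

View pics/ov1.png

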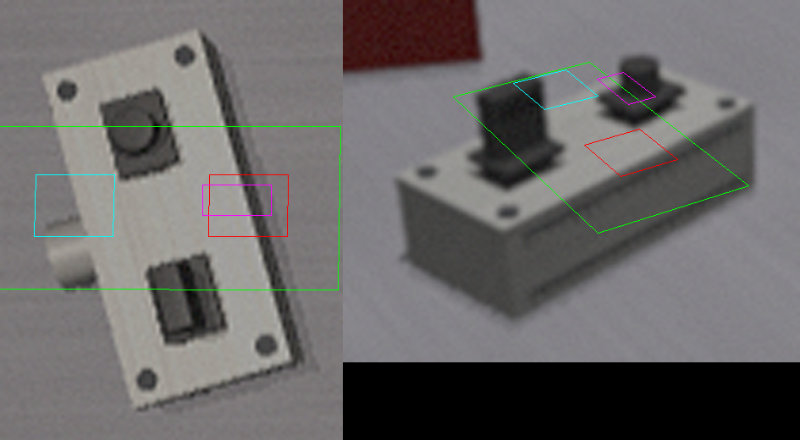

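Run:
```python
from h import *
g=cv2.cvtColor(cv2.imread("pics/top0.png"),cv2.COLOR_BGR2GRAY)
x0,x1,y0,y1=130,220,165,290
m=(g[y0:y1,x0:x1]>136).astype(np.uint8)
m=cv2.morphologyEx(m,cv2.MORPH_OPEN,np.ones((5,5)))
c=max(cv2.findContours(m,0,1)[0],key=cv2.contourArea)
b=cv2.boxPoints(cv2.minAreaRect(c+np.array([x0,y0])))
hand=np.array([[43,73],[200,30],[293,362],[136,408]])/3.81+[129.5,169.5]
for b in(b,hand):
    W=np.array([bp("top",u,v,.05) for u,v in b]);print(b.round(1),np.linalg.norm(np.diff(W,axis=0),axis=1).round(4))
    o=W.mean(0)[:2]
    e=[W[1]-W[0],W[2]-W[1]];e=max(e,key=np.linalg.norm);e*=np.sign(e[0]);yaw=np.degrees(np.arctan2(e[1],e[0]));print(o.round(4),yaw)
ims=[]
for cam,box in(("top",(130,170,220,290)),("side",(160,145,280,240))):
    s=4.5;im=cv2.imread(f"pics/{cam}0.png");a,bb,cc,d=box
    im=cv2.resize(im[bb:d,a:cc],None,fx=s,fy=s,interpolation=cv2.INTER_CUBIC)
    for R,col in((rect(o,yaw,0,0,.17,.08,.05),(0,255,0)),(rect(o,yaw,-.042,0,.038,.030,.061),(0,0,255)),(rect(o,yaw,-.042,0,.032,.014,.095),(255,0,255)),(rect(o,yaw,.042,0,.038,.03,.061),(255,255,0))):
        cv2.polylines(im,[(((pj(cam,R)-[a,bb]+.5)*s)).astype(np.int32)],True,col,1)
    ims.append(im[:520])
h=max(i.shape[0] for i in ims)
im=np.hstack([cv2.copyMakeBorder(i,0,h-i.shape[0],0,0,0) for i in ims]);im=cv2.resize(im,None,fx=800/945,fy=800/945);cv2.imwrite("pics/ov2.png",im)
```

```text
[[139.9 188.9]
 [181.5 177.3]
 [205.9 264.8]
 [164.3 276.4]] [0.0808 0.1704 0.0794]
[0.5426 0.1344] 14.701785518282799
[[140.8 188.7]
 [182.  177.4]
 [206.4 264.5]
 [165.2 276.6]] [0.0799 0.1698 0.0788]
[0.5427 0.1331] 14.751346955612135
```

View pics/ov2.png

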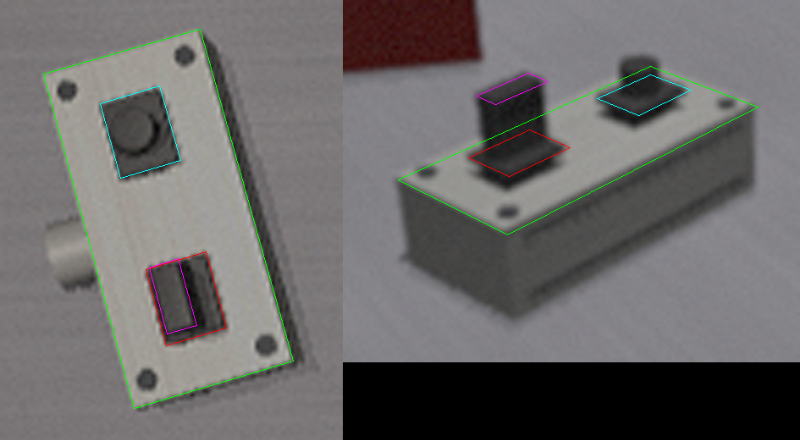

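Emit:
send_rows(
  plan=[
    [87, 28.7, -22.2, 0, 0, 0, 0],
    [87, 28.7, -22.2, 0, 0, 0, 0],
    [87, 28.7, -22.2, 0, 0, 0, 0],
    [87, 28.7, -22.2, 0, 0, 0, 0],
    [87, 28.7, -22.2, 0, 0, 0, 0],
    [87, 28.7, -22.2, 0, 0, 0, 0],
    [87, 28.7, -22.2, 0, 0, 0, 0],
    [87, 28.7, -22.2, 0, 0, 0, 0],
    [87, 28.7, -22.2, 0, 0, 0, 0],
    [87, 28.7, -22.2, 0, 0, 0, 0],
    [87, 28.7, -22.2, 0, 0, 0, 0],
    [87, 28.7, -22.2, 0, 0, 0, 0],
  ],
)

```text
time_s: 1.9
tool_pos: [0.4512, -0.2493, 0.2229]
tool_rot: [180.0, -0.0, 19.0]
force: [0.1, 1.2, -0.5]
grip_width: 0.0871
```

Emit:
send_rows(
  plan=[
    [87, 16.9, -33.5, 0, 0, 0, 0],
    [87, 16.9, -33.5, 0, 0, 0, 0],
    [87, 16.9, -33.5, 0, 0, 0, 0],
    [87, 16.9, -33.5, 0, 0, 0, 0],
    [87, 16.9, -33.5, 0, 0, 0, 0],
    [87, 16.9, -33.5, 0, 0, 0, 0],
    [87, 16.9, -33.5, 0, 0, 0, 0],
    [87, 16.9, -33.5, 0, 0, 0, 0],
    [87, 16.9, -33.5, 0, 0, 0, 0],
    [87, 16.9, -33.5, 0, 0, 0, 0],
    [87, 0, 0, 0, 0, 0, 0.0375],
    [87, 0, 0, 0, 0, 0, 0.0375],
  ],
)

```text
time_s: 3.1
tool_pos: [0.501, 0.1231, 0.2227]
tool_rot: [-180.0, -0.0, 14.8]
force: [-0.1, 0.0, -0.0]
grip_width: 0.0868
```

Emit:
send_rows(
  plan=[
    [60, 0, 0, 30, 0, 0, 0],
    [60, 0, 0, 30, 0, 0, 0],
    [50, 0, 0, 30, 0, 0, 0],
    [50, 0, 0, 0, 0, 0, 0],
    [50, 0, 0, 0, 0, 0, 0],
  ],
)

```text
time_s: 3.6
tool_pos: [0.5013, 0.1214, 0.133]
tool_rot: [-180.0, 0.0, 14.7]
force: [0.4, -0.1, 1.0]
grip_width: 0.0554
```

Emit:
send_rows(
  plan=[
    [50, 0.5, -0.5, 20, 0, 0, 0],
    [50, 0, 0, 20, 0, 0, 0],
    [50, 0, 0, 15, 0, 0, 0],
    [50, 0, 0, 12, 0, 0, 0],
    [50, 0, 0, 0, 0, 0, 0],
    [50, 0, 0, 0, 0, 0, 0],
  ],
)

```text
time_s: 4.2
tool_pos: [0.5021, 0.122, 0.0661]
tool_rot: [-180.0, -0.0, 14.7]
force: [0.7, 0.5, -0.5]
grip_width: 0.05
```

Run:
```python
from h import *
o=env.get_obs(); print(o["tool_pos"],o["force"],o["grip_width"])
a=cv2.resize(env.read_camera("side")[110:230,140:280,::-1],None,fx=4,fy=4,interpolation=cv2.INTER_CUBIC)
cv2.imwrite("pics/g1.png",a)
```

```text
[0.50205553 0.12204778 0.06611637] [ 0.70442648  0.51871357 -0.52471826] 0.04995524187030916
```

View pics/g1.png

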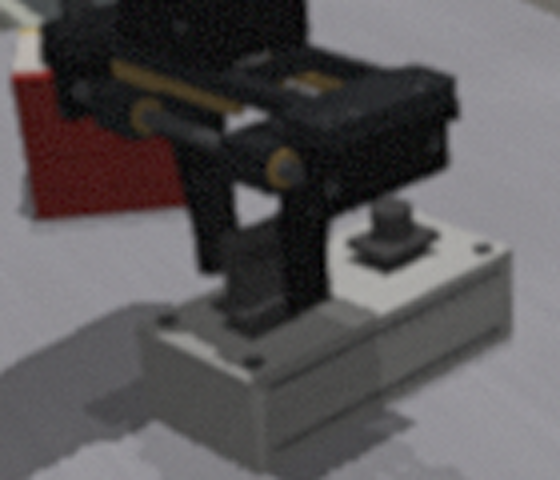

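The crop shows the two fingers at (210,220) and (308,240) on either side of the tab at (255,270). The knob at (390,220) is clear. Closing now.

Emit:
send_rows(
  plan=[
    [0, 0, 0, 0, 0, 0, 0],
    [0, 0, 0, 0, 0, 0, 0],
    [0, 0, 0, 0, 0, 0, 0],
    [0, 0, 0, 0, 0, 0, 0],
    [0, 0, 0, 0, 0, 0, 0],
    [0, 0, 0, 0, 0, 0, 0],
    [0, 0, 0, 0, 0, 0, 0],
  ],
  grip_force=60,
)

```text
time_s: 4.95
tool_pos: [0.5013, 0.123, 0.0656]
tool_rot: [-179.9, -0.0, 14.8]
force: [-2.0, 2.8, 0.2]
grip_width: 0.0137
```

Emit:
send_rows(
  plan=[
    [0, -1.2, 0, 0, 0, 0.0436, 0],
    [0, -1.2, 0, 0, 0, 0.0436, 0],
    [0, -1.2, 0, 0, 0, 0.0436, 0],
    [0, -1.2, 0, 0, 0, 0.0436, 0],
    [0, 0, 0, 0, 0, 0, 0],
    [0, 0, 0, 0, 0, 0, 0],
    [0, 0, 0, 0, 0, 0, 0],
  ],
)

```text
time_s: 5.65
tool_pos: [0.4971, 0.1216, 0.0654]
tool_rot: [-180.0, -10.0, 14.7]
force: [-0.3, 3.2, -0.4]
grip_width: 0.0132
```

Run:
```python
from h import *
a=cv2.resize(env.read_camera("side")[110:230,140:280,::-1],None,fx=4,fy=4,interpolation=cv2.INTER_CUBIC)
cv2.imwrite("pics/g2.png",a)
```

```text
(no output)
```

View pics/g2.png

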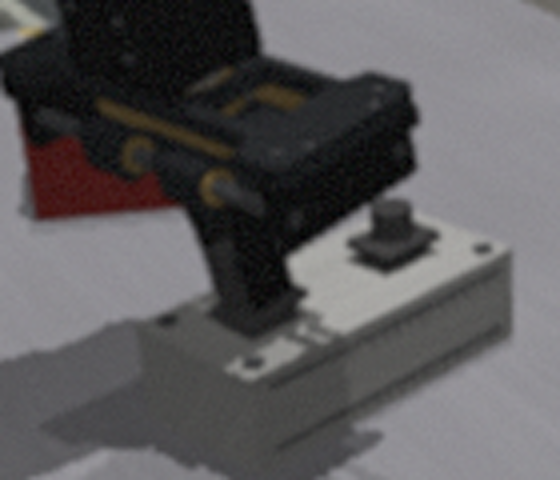

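The stopper leans with the gripper: its flange at (255,315) is tilted towards the robot and still sits on the port. The knob at (390,225) is untouched. Next I rock it the other way, 20° in all.

Emit:
send_rows(
  plan=[
    [0, 1.2, 0, 0, 0, -0.0436, 0],
    [0, 1.2, 0, 0, 0, -0.0436, 0],
    [0, 1.2, 0, 0, 0, -0.0436, 0],
    [0, 1.2, 0, 0, 0, -0.0436, 0],
    [0, 1.2, 0, 0, 0, -0.0436, 0],
    [0, 1.2, 0, 0, 0, -0.0436, 0],
    [0, 1.2, 0, 0, 0, -0.0436, 0],
    [0, 1.2, 0, 0, 0, -0.0436, 0],
    [0, 0, 0, 0, 0, 0, 0],
    [0, 0, 0, 0, 0, 0, 0],
    [0, 0, 0, 0, 0, 0, 0],
  ],
)

```text
time_s: 6.8
tool_pos: [0.5053, 0.1237, 0.0652]
tool_rot: [-179.9, 10.1, 14.7]
force: [-2.3, 4.4, 1.8]
grip_width: 0.0137
```

Run:
```python
from h import *
o=env.get_obs(); print(o["tool_pos"],o["tool_rot"],o["force"],o["wrist_torque"])
a=cv2.resize(env.read_camera("side")[110:230,140:280,::-1],None,fx=4,fy=4,interpolation=cv2.INTER_CUBIC)
cv2.imwrite("pics/g3.png",a)
```

```text
[0.50527633 0.12366024 0.06515404] [-179.94147887   10.05761646   14.74138443] [-2.2533631   4.44962785  1.83165104] [ 1.1122909   0.74326289 -0.18478129]
```

View pics/g3.png

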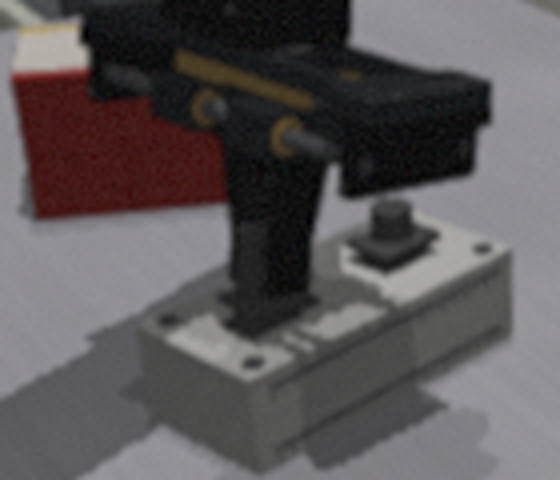

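It leans away from the robot by 10° in the port, with the flange at (265,310) and the knob untouched. Now I pull up while rocking it back upright.

Emit:
send_rows(
  plan=[
    [0, -1.2, 0, -1.5, 0, 0.0436, 0],
    [0, -1.2, 0, -1.5, 0, 0.0436, 0],
    [0, -1.2, 0, -2, 0, 0.0436, 0],
    [0, -1.2, 0, -2, 0, 0.0436, 0],
    [0, 0, 0, -2, 0, 0, 0],
    [0, 0, 0, -2, 0, 0, 0],
    [0, 0, 0, -2, 0, 0, 0],
    [0, 0, 0, -2, 0, 0, 0],
  ],
)

```text
time_s: 7.65
tool_pos: [0.4996, 0.1219, 0.0782]
tool_rot: [-179.9, 0.2, 14.7]
force: [-0.2, 5.9, -13.4]
grip_width: 0.0137
```

Emit:
send_rows(
  plan=[
    [0, 0, 0, -3, 0, 0, 0],
    [0, 0, 0, -4, 0, 0, 0],
    [0, 0, 0, -5, 0, 0, 0],
    [0, 0, 0, -8, 0, 0, 0],
    [0, 0, 0, -10, 0, 0, 0],
    [0, 0, 0, -15, 0, 0, 0],
    [0, 0, 0, -15, 0, 0, 0],
    [0, 0, 0, -15, 0, 0, 0],
    [0, 0, 0, 0, 0, 0, 0],
    [0, 0, 0, 0, 0, 0, 0],
  ],
)

```text
time_s: 8.65
tool_pos: [0.5025, 0.1219, 0.1564]
tool_rot: [180.0, -0.1, 14.7]
force: [-1.2, -0.1, -0.7]
grip_width: 0.0136
```

Run:
```python
from h import *
o=env.get_obs(); print(o["tool_pos"],o["tool_rot"],o["force"],o["wrist_torque"],o["grip_width"])
a=cv2.resize(env.read_camera("side")[60:230,140:280,::-1],None,fx=3.5,fy=3.5,interpolation=cv2.INTER_CUBIC)
cv2.imwrite("pics/g4.png",a)
```

```text
[0.50254993 0.12194076 0.15642262] [ 1.79957441e+02 -5.57019758e-02  1.47053800e+01] [-1.22500873 -0.08577156 -0.74675173] [0.02120153 0.02905454 0.0016945 ] 0.013591982899762078
```

View pics/g4.png

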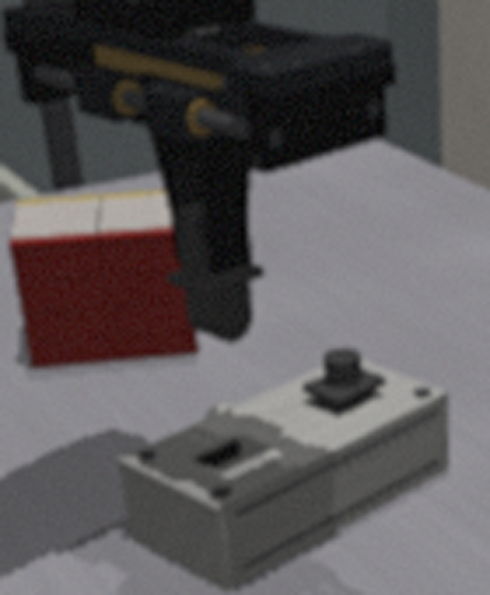

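The stopper is out and held: its flange is at (215,270) and its foot at (225,330). The near port at (225,455) is empty, and the knob at (342,370) is seated. Next I carry it to the tray.

Emit:
send_rows(
  plan=[
    [0, -7.9, 34, 0, 0, 0, 0],
    [0, -7.9, 34, 0, 0, 0, 0],
    [0, -7.9, 34, 0, 0, 0, 0],
    [0, -7.9, 34, 0, 0, 0, 0],
    [0, -7.9, 34, 0, 0, 0, 0],
    [0, -7.9, 34, 0, 0, 0, 0],
    [0, -7.9, 34, 0, 0, 0, 0],
    [0, -7.9, 34, 0, 0, 0, 0],
    [0, -7.9, 34, 0, 0, 0, 0],
    [0, -7.9, 34, 0, 0, 0, 0],
    [0, 0, 0, 0, 0, 0, 0],
    [0, 0, 0, 0, 0, 0, 0],
  ],
)

```text
time_s: 9.9
tool_pos: [0.5114, -0.2272, 0.1546]
tool_rot: [-179.9, 0.1, 14.6]
force: [0.7, 1.0, -1.0]
grip_width: 0.0135
```

Emit:
send_rows(
  plan=[
    [0, 0, 0, 20, 0, 0, 0],
    [0, 0, 0, 20, 0, 0, 0],
    [0, 0, 0, 20, 0, 0, 0],
    [0, 0, 0, 20, 0, 0, 0],
    [0, 0, 0, 14, 0, 0, 0],
    [0, 0, 0, 8, 0, 0, 0],
    [0, 0, 0, 5, 0, 0, 0],
    [0, 0, 0, 0, 0, 0, 0],
    [0, 0, 0, 0, 0, 0, 0],
  ],
)

```text
time_s: 10.8
tool_pos: [0.5128, -0.227, 0.0496]
tool_rot: [180.0, -0.0, 14.7]
force: [0.4, -0.1, -0.7]
grip_width: 0.0137
```

Emit:
send_rows(
  plan=[
    [0, 0, 0, 2, 0, 0, 0],
    [0, 0, 0, 1.5, 0, 0, 0],
    [0, 0, 0, 1, 0, 0, 0],
    [0, 0, 0, 0, 0, 0, 0],
    [0, 0, 0, 0, 0, 0, 0],
  ],
)

```text
time_s: 11.3
tool_pos: [0.5122, -0.2269, 0.0445]
tool_rot: [180.0, 0.0, 14.7]
force: [0.7, 0.8, -0.3]
grip_width: 0.0134
```

Emit:
send_rows(
  plan=[
    [55, 0, 0, 0, 0, 0, 0],
    [55, 0, 0, 0, 0, 0, 0],
    [55, 0, 0, 0, 0, 0, 0],
    [55, 0, 0, 0, 0, 0, 0],
    [55, 0, 0, 0, 0, 0, 0],
    [55, 0, 0, 0, 0, 0, 0],
    [55, 0, 0, 0, 0, 0, 0],
  ],
)

```text
time_s: 12.0
tool_pos: [0.5122, -0.2269, 0.0444]
tool_rot: [180.0, 0.0, 14.7]
force: [-0.5, -1.0, 0.3]
grip_width: 0.0536
```

Emit:
send_rows(
  plan=[
    [55, 0, 0, -10, 0, 0, 0],
    [55, 0, 0, -20, 0, 0, 0],
    [55, 0, 0, -30, 0, 0, 0],
    [55, 0, 0, -40, 0, 0, 0],
    [55, 0, 0, -40, 0, 0, 0],
    [55, 0, 0, 0, 0, 0, 0],
    [55, 0, 0, 0, 0, 0, 0],
    [55, 0, 0, 0, 0, 0, 0],
    [55, 0, 0, 0, 0, 0, 0],
    [55, 0, 0, 0, 0, 0, 0],
  ],
)

```text
time_s: 13.0
tool_pos: [0.5115, -0.2266, 0.1832]
tool_rot: [-179.9, 0.1, 14.7]
force: [0.0, 0.2, -0.8]
grip_width: 0.0547
```

Run:
```python
from h import *
o=env.get_obs(); print(o["time_s"],o["tool_pos"],o["force"],o["grip_width"])
t=env.read_camera("top");s=env.read_camera("side")
cv2.imwrite("pics/f.png",np.hstack([cv2.resize(t[150:330,130:430],None,fx=1.33,fy=1.33),cv2.resize(s[120:420,150:450],None,fx=1.3,fy=1.3)])[:,:,::-1] if 0 else cv2.resize(s,None,fx=1.4,fy=1.4)[:,:,::-1])
for c in("side","top"):
    for q in("tab_bung","knob_bung"):
        for r in env.regions_of(c,q)[:2]: print(c,q,round(r["confidence"],2),np.round(r["rect"]))
```

```text
13.0 [ 0.51150835 -0.22657142  0.18319151] [ 0.02080038  0.16363945 -0.81649921] 0.05474086905867851
side tab_bung 0.82 [321. 277. 352. 326.]
side knob_bung 0.66 [228. 159. 248. 180.]
```

View pics/f.png

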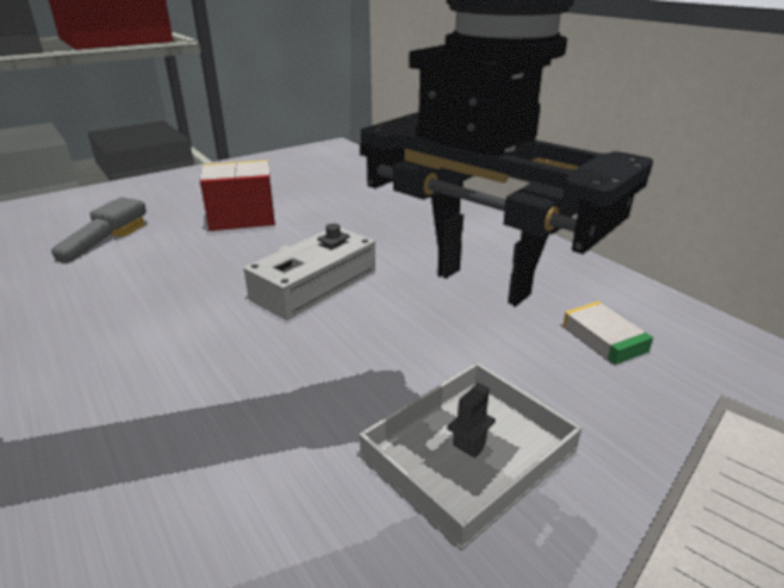

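The stopper is in the tray around (470,420), on its round foot, and may still be tipping. The knob is at (333,235) in its port. I'll give it time to settle and check that it is at rest.

Emit:
send_rows(
  plan=[
    [55, 0, 0, 0, 0, 0, 0],
    [55, 0, 0, 0, 0, 0, 0],
    [55, 0, 0, 0, 0, 0, 0],
    [55, 0, 0, 0, 0, 0, 0],
    [55, 0, 0, 0, 0, 0, 0],
    [55, 0, 0, 0, 0, 0, 0],
    [55, 0, 0, 0, 0, 0, 0],
    [55, 0, 0, 0, 0, 0, 0],
    [55, 0, 0, 0, 0, 0, 0],
    [55, 0, 0, 0, 0, 0, 0],
    [55, 0, 0, 0, 0, 0, 0],
    [55, 0, 0, 0, 0, 0, 0],
  ],
)

```text
time_s: 14.5
tool_pos: [0.5122, -0.2269, 0.1844]
tool_rot: [180.0, 0.0, 14.7]
force: [0.4, -0.1, -0.0]
grip_width: 0.0553
```

Run:
```python
from h import *
import time
P=[env.read_camera("side") for _ in range(11)]
s=P[-1];d=[np.abs(p[255:400,250:420].astype(int)-s[255:400,250:420]).mean().round(2) for p in P];print(d)
for q in("tab_bung","knob_bung"):
    for r in env.regions_of("side",q)[:2]: print(q,round(r["confidence"],2),np.round(r["rect"]))
cv2.imwrite("pics/f2.png",cv2.resize(s[130:420,150:450],None,fx=2,fy=2)[:,:,::-1])
```

```text
[np.float64(1.43), np.float64(1.43), np.float64(1.43), np.float64(1.44), np.float64(1.44), np.float64(1.44), np.float64(1.44), np.float64(1.43), np.float64(1.44), np.float64(1.44), np.float64(0.0)]
tab_bung 0.96 [321. 275. 353. 327.]
knob_bung 0.84 [229. 158. 248. 180.]
```

View pics/f2.png

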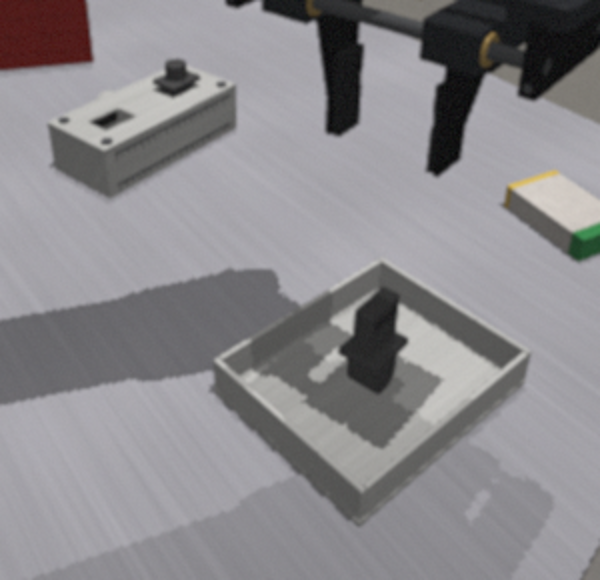

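```bash
python3 -c "
from cell import env
print(env.sign_off())"
```

```text
the job is handed in; nothing more can be done
None
```

The tabbed stopper is out of its port and standing in the tray, and the job is handed in. The sign-off reports no verdict, so success is by my own checks only.

- **Unplugging:** I pinched the tab across its 14 mm at 60 N. I rocked it 10° towards the robot, then 10° away, with pictures of both leans showing it still in its port. Then I pulled it up, reading about 13 N at the wrist near the start of the pull.
- **Placing:** I set it down close to the tray's centre, opened the fingers and raised the gripper to about 18 cm.
- **Last checks:** At about 15 s on the robot's clock:
  - **Stopper:** it stands upright, its middle about 39 mm above the tray's underside by geometry (limit 45 mm). Eleven pictures in a row differed only by constant image noise, so it is at rest.
  - **Knobbed stopper:** it is in its port, its outline within 2 pixels of the start.
  - **Robot:** it touches nothing.
- **Not confirmed:** In the first check after release, the networks found neither stopper in the top view, so the final checks rest on the side camera. In the final side views both were found, with the last confidences 0.96 and 0.84.

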